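Dowel and press together a carved post base

ROBOT

A 6-joint arm with a two-finger parallel gripper is mounted at the origin on the work surface. World frame = base frame: x ahead of the robot, y to its left, z up, the work surface at z = 0. Lengths are in mm, angles in rad, forces in N, time in s.
With the tool pointing down it reaches from about 325 to 775 mm from the base axis. Payload 9.3 kg.
Tool frame: the origin (TCP) lies on the mounting face of the last link; the fingertips stand 173 mm ahead of it and the grasp point (between the pads) lies 155 mm ahead of it; z points along the fingers, y is the line along which they close (so a half turn about z gives the same grasp; the last joint's range is limited). The gripper opens to 85 mm and grips with 20 to 120 N. Pads are 22 mm wide; open, the fingers measure 114 mm over their backs; the gripper's body (76 mm by 85 mm) begins 54 mm behind the grasp point. The pads swing forward as they close: fully open they stand 13 mm farther back than shut.
Start: joints at [1.028, 0.259, 0.021, 1.334, 0, 1.418], TCP at [209.003, 508.739, 404.679] pointing down, gripper open.
Joint ranges: [-3.04, 3.04], [-0.91, 1.82], [-1.04, 1.36], [-1.92, 1.95], [-1.52, 1.45], [-3.14, 3.14]. Speed limits (rad/s): [2.22, 2.22, 2.79, 3.14, 3.14, 3.14].

INTERFACE

Orientations are given as [roll, pitch, yaw] about the fixed x, y, z axes, in that order (R = Rz(yaw) Ry(pitch) Rx(roll)).
In Python, from station import get_state, camera, calibration, sign_off gives the robot as it stands. The module is installed in compiled form; this text tells all that it offers.
- The arm moves only by the shell command python3 -m pendant 'ROWS' [FORCE]. ROWS is JSON, a list of rows, each a list of 3 entries, a list of its own where there are three numbers: the shift along the tool's x, y, z in m, then the turn about the tool's z in degrees, then the finger opening in m, from 0 to 0.0854. A call has 1 to 10 rows; each row shifts and turns the commanded pose from where the row before left it, along the tool's axes as they then stand; what a row does not reach is not made up. A row lasts 1/8 s, in which the tool goes at most 62.5 mm and 10.7 degrees, less where a joint would pass 70% of its speed; a pose out of reach is approached as far as the arm can. A call with a gripper value outside its range is refused whole. The fingers move at their own pace and stop on an object; FORCE is the grip in N (left out, the last holds). Time passes only in rows, so rows that do not move let the fingers close. It gives the time, the measured TCP pose, the force, the opening and the grip force at its end, in the units of the state.
- get_state(): the state, without advancing time (a new reading comes with each control period).
- camera(name): name is "scene" or "top" or "wrist"; returns the picture (420x560x3 uint8, blue, green, red); there is no depth.
- calibration(name): a dict with "camera_matrix" (3x3 intrinsics, pixels), "position" and "rotation" of the camera in the world. Camera axes: x right, y up, looking along -z (the intrinsics and any distortion apply to the point x, -y, -z); pixel columns grow to the right and rows downward; lengths in mm; the calibration is good to about 2 mm. A picture is of the moment at which its call begins: read the wrist's pose just before it. calibration takes no time and is no camera call; for the wrist camera it gives the pose at the moment of the call.
- sign_off(): hands the job in; it is judged then, once.
The state is a dict: "clock": time; "q": joint angles; "qd": joint speeds; "tau": joint torques, N m; "tcp_pos": TCP position; "ee_rot": TCP orientation; "wrist_force": force on the tool from outside, world axes, zero at the start; "torque": the same for the moment, N m; "finger_gap": finger opening in mm; "finger_force": force on a finger pad.
Only numpy, scipy, OpenCV 4.12 (cv2) and the standard library are available. Lean on these libraries where they do the work, as an engineer would, in place of code of your own. Each camera call takes 0.05 s, during which the arm holds its last target. There are 200 camera calls.

TASK

Take the loose wooden dowel out of its stand and push it fully home into the empty hole of the lower block, then set the upper block with the square tenon onto both dowels until it sits flush on the lower block. Finish still holding the upper block and pressing it down with a firm steady push of about 20 newtons, as for glue to set: do not let go. Leave the mallet, the chisel and the jar where they lie.

Things in the scene. Friction and masses are not known exactly. Their poses are not given: they have to be found in the camera images.
- foot: Lower block, fixed: pale wood, 140 (x) by 60 (y) by 40 high, reeded long sides, on a plywood board 190 x 90 x 12. Origin: centre of the board's underside, on the bench; z up. Its top (joint face) is 52 mm above the bench. At x = -45 mm a 12 mm dowel is glued in, standing 36 mm above the joint face (end tapered to 7 over 4 mm); at x = +45 mm is the empty hole.
- foot_hole (a point): Mouth centre of the empty hole in the lower block's joint face, 52 mm above the bench: diameter 13.8, chamfered mouth, 30 mm deep, vertical, flat bottom. With the loose dowel home, that dowel also stands 36 mm above the joint face. Same axes as foot.
- foot_pin (a point): Centre of the top end of the glued-in dowel, 88 mm above the bench.
- foot_seat (a point): Centre of the lower block's top (joint face), 52 mm above the bench; axes as foot. The upper block's origin belongs here.
- cap: Upper block, loose, about 0.3 kg: pale wood, 140 (x) by 60 (y) by 44 high, with a square tenon 34 x 34 rising 51 mm from the middle of its top. Two vertical holes, diameter 15, go right through at x = +45 and -45 mm, chamfered below. Origin: centre of its underside; z up. Fits either way round (half turn). Stands upright on the bench, at the robot's left or right.
- cap_tenon (a point): Centre of the top of the square tenon, 95 mm above the upper block's underside (51 mm above its shoulder); its sides are parallel to the block's x and y. Grip here.
- dowel: Loose wooden dowel, diameter 12, 66 long, both ends tapered to 7 over 4 mm, 12 g. Origin: centre of its lower end, its z along its length. It stands upright in the dowel stand, its lower end 10 mm above the bench, so it shows 41 mm above the stand's top.
- stand: Dowel stand, fixed: brown wood block 70 (its x) by 50 (its y) by 35 high with one hole in the middle of its top, diameter 14.5, 25 deep, holding the dowel. Origin: centre of its underside, on the bench. On the other side of the lower block from the upper block.
- mallet: Bystander: wooden mallet lying on the bench, head 60 x 100 x 60, handle 200 long towards its +y. Origin: under the head's centre.
- chisel: Bystander: wood-handled chisel lying along its y, 225 long overall. Origin: on the bench under where handle and blade meet.
- jar: Bystander: amber glass jar with a steel cap, diameter 64, 85 high. Origin: centre of its underside.
Mind the look-alikes: they are no part of the job. What is shaped like the cap but pink or red is not meant. What is shaped like the foot but turquoise is not meant.

How it is judged (in metres and radians):
On the way, in this order (a step that is already met when the one before it is completed fails the run):
1. The loose dowel is home in the lower block's empty hole (z of dowel in the frame of foot_hole below -0.025 m and horizontal distance between dowel and foot_hole below 0.004 m and angle between dowel's own z axis and vertical below 0.12 rad), for 0.2 s.
2. The upper block sits flush on the lower block over both dowels (all of step 1 and z of cap in the frame of foot_seat between -0.004 and 0.0025 m and horizontal distance between cap and foot_seat below 0.005 m and angle between cap's own z axis and vertical below 0.05 rad and angle between the x axis of cap and the x axis of foot, either way round below 0.08 rad), for 0.2 s.
At the end, for the whole second after the job is handed in: Dowel 25 mm deep or more in the hole, within 4 mm of centre and 0.12 rad of upright; upper block flush on the lower (gap under 2.5 mm, 5 mm off-centre, tilt 0.05, yaw 0.08 rad at most), still, touched by the fingers and pressed on the lower block with over 9 N (all of step 2 and contact force between cap and foot above 9 N and contact force between the fingers and cap above 3 N and linear speed of cap below 0.02 m/s); the arm keeps its last pose, push and grip.
It fails at once if The mallet was moved more than 30 mm (distance of mallet from where it was at the start of the episode above 0.03 m).
It fails at once if The chisel was moved more than 30 mm (distance of chisel from where it was at the start of the episode above 0.03 m).
It fails at once if The jar was moved more than 30 mm (distance of jar from where it was at the start of the episode above 0.03 m).
It also fails if it takes over 58 s, if anything falls off the work surface, if the arm or the gripper's body presses on something with over 40 N, if the wrist force passes 120 N, or if a joint passes its speed limit or range.

## Working session

There is one attempt and no reset: what is moved stays moved. The work goes in short steps, Python scripts to look and compute and a shell command to move; the robot and the scene stay as the last step left them, time stands still between calls to the robot, and variables do not carry over. Pictures are saved under pics/ and viewed, at most 10 in all, crops included, and the job is handed in when it is done.

```bash
mkdir -p pics
python3 - <<'E'
from station import *
import cv2,numpy as np
np.set_printoptions(precision=4,suppress=True)
print(get_state())
for n in("top","scene"):
    cv2.imwrite(f"pics/{n}0.png",camera(n)); print(n,calibration(n))
E
```

```text
{'clock': 0.0, 'q': array([1.0284, 0.2592, 0.0207, 1.3337, 0.    , 1.4182]), 'qd': array([ 0.0012, -0.0018,  0.0016,  0.001 , -0.    , -0.0002]), 'tau': array([  0.0014, -55.5637,  34.4532,   0.0137,  -0.0002,   0.    ]), 'tcp_pos': array([208.9558, 508.7083, 404.0487]), 'ee_rot': array([-3.1403, -0.0002,  2.7518]), 'wrist_force': array([ 0.0941, -0.1226, -0.6526]), 'torque': array([ 0.0585,  0.0015, -0.0004]), 'finger_force': 0.0, 'finger_gap': 85.58857193309078}
top {'camera_matrix': array([[516.5825,   0.    , 280.9702],
       [  0.    , 516.5825, 213.099 ],
       [  0.    ,   0.    ,   1.    ]]), 'position': array([ 444.948 ,  -79.6806, 1295.9247]), 'rotation': array([ 0.0999,  0.0022, -1.5595])}
scene {'camera_matrix': array([[517.8085,   0.    , 291.3454],
       [  0.    , 517.8085, 209.0498],
       [  0.    ,   0.    ,   1.    ]]), 'position': array([ 961.8292,  410.7164, 1054.6373]), 'rotation': array([0.5767, 0.0069, 2.4705])}
```

View pics/top0.png

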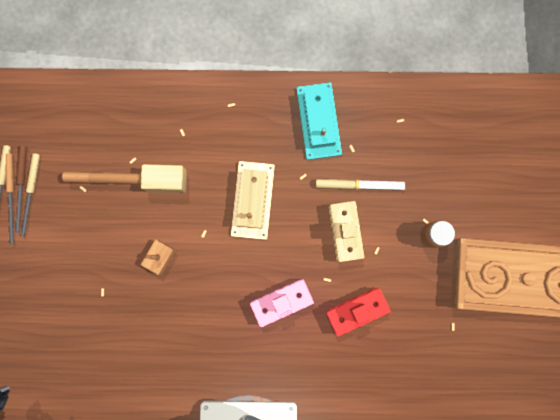

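View pics/scene0.png

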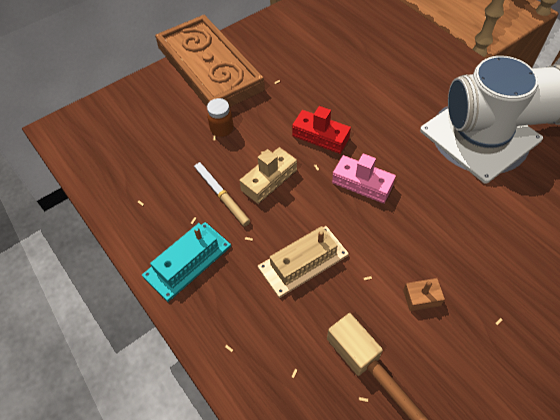

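Top view: foot at about (253,200) with its pin at (249,215) and hole at (254,180), the stand with the dowel at (157,258), the cap at (347,231) with holes at (344,213) and (350,250). The mallet (163,178), chisel (360,185) and jar (441,233) are clear of the path. The scene view agrees.

```bash
cat > h.py <<'E'
from station import *
import cv2,numpy as np
from scipy.spatial.transform import Rotation as R
np.set_printoptions(precision=2,suppress=True)
def cast(c,px,z):
    px=np.atleast_2d(px).astype(float);K=c["camera_matrix"]
    d=np.c_[(px[:,0]-K[0,2])/K[0,0],-(px[:,1]-K[1,2])/K[1,1],-np.ones(len(px))]
    d=d@R.from_euler('xyz',c["rotation"]).as_matrix().T
    o=np.array(c["position"]);return o+d*((z-o[2])/d[:,2])[:,None]
def proj(c,P):
    p=(np.atleast_2d(P)-c["position"])@R.from_euler('xyz',c["rotation"]).as_matrix();K=c["camera_matrix"]
    return np.c_[K[0,2]+K[0,0]*p[:,0]/-p[:,2],K[1,2]-K[1,1]*p[:,1]/-p[:,2]]
def rel(target_xyz,yaw=None):
    """shift in tool axes bringing the grasp point (155 ahead of TCP) to target; turn to make tool y axis at world angle yaw"""
    s=get_state();M=R.from_euler('xyz',s["ee_rot"]).as_matrix()
    g=s["tcp_pos"]+155*M[:,2];d=M.T@(np.array(target_xyz)-g)
    t=None
    if yaw is not None:
        cur=np.arctan2(M[1,1],M[0,1]);t=np.degrees((yaw-cur+np.pi/2)%np.pi-np.pi/2)
        t=-t # tool z points down
    print("clock",s["clock"],"grasp pt",g,"rpy",s["ee_rot"],"shift mm",d,"turn deg",t,"q6",s["q"][5]);return d,t
E
python3 - <<'E'
from h import *
c=calibration("top")
for n,p,z in [("hole",(254,180),52),("pin",(249,215),88),("stand/dowel",(157,257),51),("capholeA",(344,213),44),("capholeB",(350,250),44),("tenon",(347,230),95),("jar",(441,233),85),("mallet",(163,178),60)]: print(n,cast(c,p,z)[0])
print(calibration("wrist"))
E
```

```text
hole [649.89  -8.92  52.  ]
pin [560.66  -0.59  88.  ]
stand/dowel [460.38 221.13  51.  ]
capholeA [ 572.33 -228.97   44.  ]
capholeB [ 482.59 -243.39   44.  ]
tenon [ 527.44 -229.84   95.  ]
jar [ 523.54 -451.45   85.  ]
mallet [651.05 211.14  60.  ]
{'camera_matrix': array([[336.12,   0.  , 282.43],
       [  0.  , 336.12, 207.4 ],
       [  0.  ,   0.  ,   1.  ]]), 'position': array([134.36, 541.01, 373.9 ]), 'rotation': array([-0.32,  0.  ,  1.18])}
```

Run:
```python
from h import *
rel((460,221,180),np.radians(84.7))
```

```text
clock 0.1 grasp pt [208.87 508.56 249.11] rpy [-3.14 -0.    2.75] shift mm [-341.57 -170.49   69.25] turn deg -17.03045185606796 q6 1.418181768665576
```

```bash
python3 -m pendant '[[[-0.0427,-0.0213,0.0087],0,0.0854],[[-0.0427,-0.0213,0.0087],0,0.0854],[[-0.0427,-0.0213,0.0087],0,0.0854],[[-0.0427,-0.0213,0.0087],0,0.0854],[[-0.0427,-0.0213,0.0087],0,0.0854],[[-0.0427,-0.0213,0.0087],0,0.0854],[[-0.0427,-0.0213,0.0087],0,0.0854],[[-0.0427,-0.0213,0.0087],0,0.0854],[[0,0,0],-8.5,0.0854],[[0,0,0],-8.5,0.0854]]' 40
python3 - <<'E'
from h import *
rel((460,221,180),np.radians(84.7))
c=calibration("wrist");cv2.imwrite("pics/w1.png",camera("wrist"))
print(c["position"],c["rotation"],proj(c,[[460,221,76],[460,221,35]]))
E
```

```text
clock: 1.35
tcp_pos: [460.7, 220.5, 334.5]
ee_rot: [-3.141, -0.001, 3.052]
wrist_force: [-0.4, -0.7, 0.6]
finger_gap: 85.3
finger_force: 0.0
clock 1.35 grasp pt [460.48 220.46 179.48] rpy [-3.14 -0.    3.05] shift mm [ 0.52  0.5  -0.52] turn deg 0.1406605134591481 q6 0.3720504569578687
[380.29 229.44 304.34] [-0.32  0.    1.48] [[280.78 213.95]
 [281.03 197.7 ]]
```

View pics/w1.png

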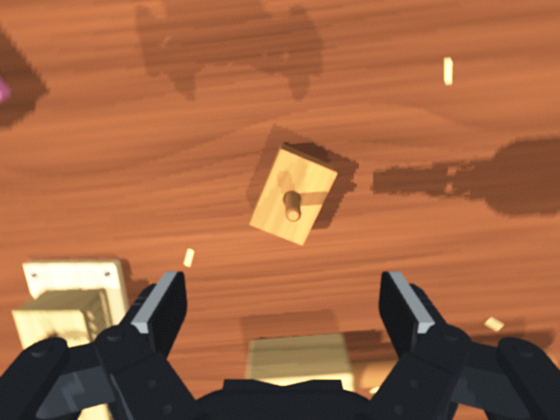

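The wrist view shows the stand's top face with corners near (283,145), (337,172), (303,245), (249,223). The dowel leans from its base at about (291,196) to its top at about (292,213). The foot is at lower left and the mallet at the bottom.

Run:
```python
from h import *
c=calibration("wrist");im=cv2.imread("pics/w1.png")
cv2.imwrite("pics/w1c.png",cv2.resize(im[140:250,240:345],None,fx=5.4,fy=5.4,interpolation=cv2.INTER_CUBIC))
print("stand centre",cast(c,np.mean([(283,145),(337,172),(303,245),(249,223)],0),35), "top",cast(c,(292.5,214),76))
```

```text
stand centre [[459.46 231.36  35.  ]] top [[460.63 229.7   76.  ]]
```

View pics/w1c.png

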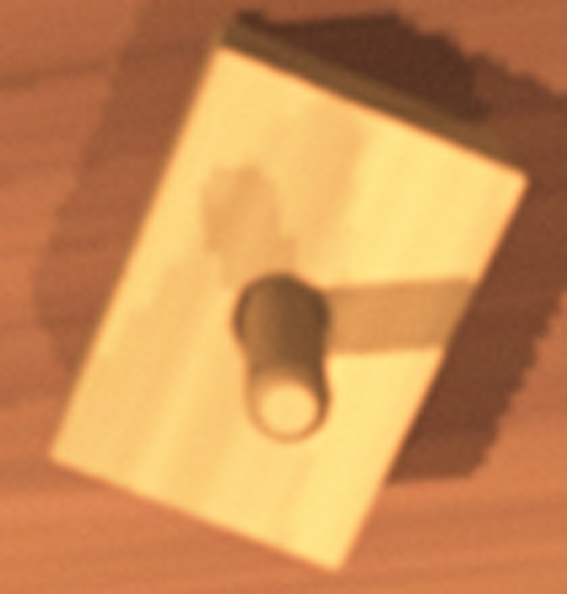

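The crop shows the dowel's light top end at crop (287,402), which is pixel (293.1,214.4) in the full picture. I'll move over it, lower part way, and check again.

Run:
```python
from h import *
c=calibration("wrist");t=cast(c,(293.1,214.4),76)[0];print(t)
rel((t[0],t[1],120))
```

```text
[460.97 230.11  76.  ]
clock 1.4 grasp pt [460.29 220.77 179.58] rpy [-3.14 -0.    3.06] shift mm [ 0.03  9.39 59.58] turn deg None q6 0.365090524712895
```

```bash
python3 -m pendant '[[[0,0.0094,0],0,0.05],[[0,0,0.03],0,0.05],[[0,0,0.03],0,0.05],[[0,0,0],0,0.05]]'
python3 - <<'E'
from h import *
rel((461,230,120))
c=calibration("wrist");im=camera("wrist");cv2.imwrite("pics/w2.png",im)
print(proj(c,[[461,230,76],[461,230,35],[461,230,120]]))
E
```

```text
clock: 1.9
tcp_pos: [460.4, 231.1, 273.5]
ee_rot: [-3.14, -0.004, 3.047]
wrist_force: [0.8, -0.4, 0.3]
finger_gap: 50.2
finger_force: 0.0
clock 1.9 grasp pt [459.78 230.93 118.46] rpy [-3.14 -0.    3.05] shift mm [-1.29 -0.81 -1.55] turn deg None q6 0.39721910553855344
[[277.92 254.03]
 [278.8  226.77]
 [276.44 299.84]]
```

View pics/w2.png

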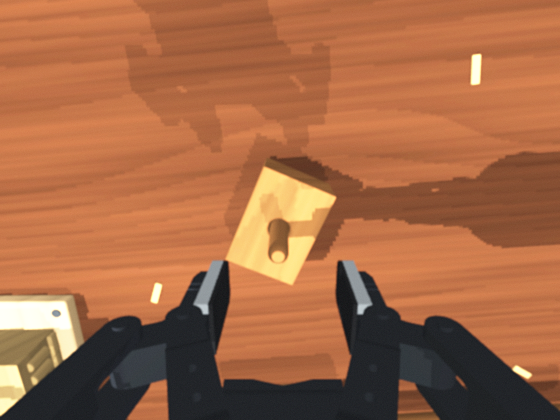

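The dowel's top shows at (278,256), about 5 px left of the finger midline (283), so I correct tool y by -2.5 mm. Then I lower and close.

```bash
python3 -m pendant '[[[-0.001,-0.0025,0],0,0.05],[[0,0,0.027],0,0.05],[[0,0,0.0265],0,0.05],[[0,0,0],0,0],[[0,0,0],0,0],[[0,0,0],0,0],[[0,0,0],0,0],[[0,0,0],0,0]]' 40
```

```text
clock: 2.95
tcp_pos: [462.4, 228.2, 223.0]
ee_rot: [3.141, 0.003, 3.048]
wrist_force: [0.2, -0.1, 6.5]
finger_gap: 10.5
finger_force: 39.5
```

```bash
python3 -m pendant '[[[0,0,-0.04],0,0],[[0,0,-0.04],0,0],[[0,0,-0.04],0,0],[[0,0,0],0,0]]'
python3 - <<'E'
from h import *
rel((649.9,-8.9,178),np.radians(84.7))
E
```

```text
clock: 3.45
tcp_pos: [462.3, 228.3, 345.1]
ee_rot: [3.139, 0.006, 3.049]
wrist_force: [0.6, 0.1, -0.7]
finger_gap: 10.3
finger_force: 39.2
clock 3.45 grasp pt [463.22 228.56 190.09] rpy [3.14 0.01 3.05] shift mm [-207.85 -219.12   12.79] turn deg -0.0295565063546594 q6 0.38883145882229253
```

```bash
python3 -m pendant '[[[-0.0297,-0.0313,0],0,0],[[-0.0297,-0.0313,0],0,0],[[-0.0297,-0.0313,0],0,0],[[-0.0297,-0.0313,0],0,0],[[-0.0297,-0.0313,0],0,0],[[-0.0297,-0.0313,0],0,0],[[-0.0297,-0.0313,0],0,0],[[0,0,0],0,0]]'
python3 - <<'E'
from h import *
rel((649.9,-8.9,178),np.radians(84.7))
c=calibration("wrist");im=camera("wrist");cv2.imwrite("pics/w3.png",im)
print(proj(c,[[649.9,-8.9,52],[560.7,-.6,88]]))
E
```

```text
clock: 4.45
tcp_pos: [649.7, -11.9, 340.0]
ee_rot: [-3.141, -0.001, 3.045]
wrist_force: [0.3, -0.2, -0.2]
finger_gap: 10.2
finger_force: 39.2
clock 4.45 grasp pt [649.51 -11.88 184.96] rpy [-3.14 -0.    3.05] shift mm [-0.11  3.01  6.96] turn deg -0.21057213670242522 q6 -0.05100585365082266
[[284.07 202.55]
 [284.15  81.73]]
```

View pics/w3.png

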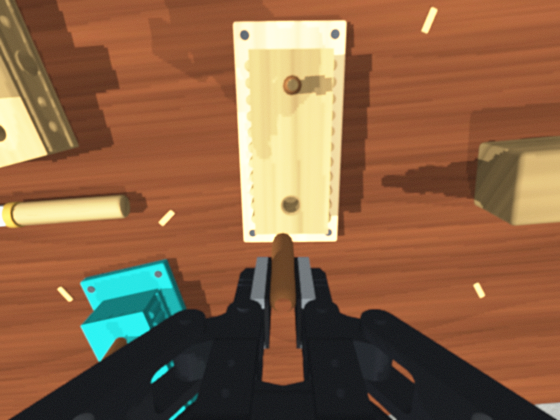

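The wrist view shows the hole at (291,205), the glued pin's top at (291,85) and the held dowel's lower end at about (283,236). The foot's centreline is vertical in the image, so the yaw already matches. The dowel is on the tool midline (283).

Run:
```python
from h import *
im=cv2.imread("pics/w3.png");c=calibration("wrist")
hsv=cv2.cvtColor(im,cv2.COLOR_BGR2HSV)
g=im[:,:,1].astype(int)
def blob(x0,x1,y0,y1,t):
    m=(g[y0:y1,x0:x1]<t).astype(np.uint8)
    n,l,s,ce=cv2.connectedComponentsWithStats(m);i=1+np.argmax(s[1:,4]);print(s[i]+[x0,y0,0,0,0],ce[i]+[x0,y0]);return ce[i]+[x0,y0]
h=blob(272,312,190,222,130);p=blob(275,308,70,102,110)
print(cast(c,h,52),cast(c,p,88))
for r in range(226,262,3): print(r,g[r,264:306:2])
print("proj of dowel bottom if on tool axis", proj(c,[[649.5,-11.9,129],[649.5,-11.9,196]]))
```

```text
[283 200  15  12 136] [289.97 205.42]
[286  76  16  18 107] [295.52  86.34]
[[651.86  -2.95  52.  ]] [[563.04   7.53  88.  ]]
226 [237 237 240 239 237 235 239 244 243 241 239 240 240 239 236 233 228 221
 216 221 233]
229 [238 237 239 239 239 236 241 243 243 242 240 240 239 239 235 233 228 220
 213 222 233]
232 [237 237 239 241 239 237 241 241 235 213 225 236 242 241 238 233 229 224
 220 226 234]
235 [254 254 254 255 255 255 185  80  69  66  61  66 135 255 255 254 255 255
 255 255 255]
238 [254 254 254 255 255 178  83  81  74  69  68  67  64  88 250 255 254 255
 255 255 255]
241 [247 247 244 248 220  97  88  84  78  70  68  67  66  63 148 225 228 237
 238 237 237]
244 [93 92 97 93 99 94 87 84 77 72 66 69 65 64 66 90 89 91 91 93 92]
247 [ 91  92  93  95  98  94  88  83  77  71  67  67  65  65  65  96  98 100
  99  96  97]
250 [98 98 93 95 97 94 89 82 73 67 69 66 67 66 64 90 96 98 99 97 99]
253 [96 97 95 97 99 95 78 68 65 69 70 69 68 68 64 90 95 96 96 94 95]
256 [ 97 100  79  79  97  80  65  68  65  69  68  69  69  66  63  73  83  96
 102 104 103]
259 [122 118  50  23  66  65  66  68  70  69  68  67  66  68  64  33  23 107
 123 123 120]
proj of dowel bottom if on tool axis [[277.25 243.15]
 [274.8  312.65]]
```

```bash
python3 -m pendant '[[[-0.0035,0.0062,0],0,0],[[0,0,0.022],0,0],[[0,0,0.022],0,0],[[0,0,0.021],0,0],[[0,0,0],0,0],[[0,0,0],0,0]]'
python3 - <<'E'
from h import *
rel((651.9,-3,118),np.radians(84.7))
im=camera("wrist");cv2.imwrite("pics/w4.png",im)
cv2.imwrite("pics/w4c.png",cv2.resize(im[190:340,190:380],None,fx=4,fy=4,interpolation=cv2.INTER_CUBIC))
E
```

```text
clock: 5.25
tcp_pos: [652.6, -2.7, 277.7]
ee_rot: [-3.142, 0.001, 3.05]
wrist_force: [0.2, -0.3, -0.8]
finger_gap: 10.4
finger_force: 39.2
clock 5.25 grasp pt [652.75  -2.73 122.65] rpy [-3.14  0.    3.05] shift mm [ 0.83 -0.34  4.65] turn deg 0.023489355557735285 q6 -0.040535447318028044
```

View pics/w4c.png

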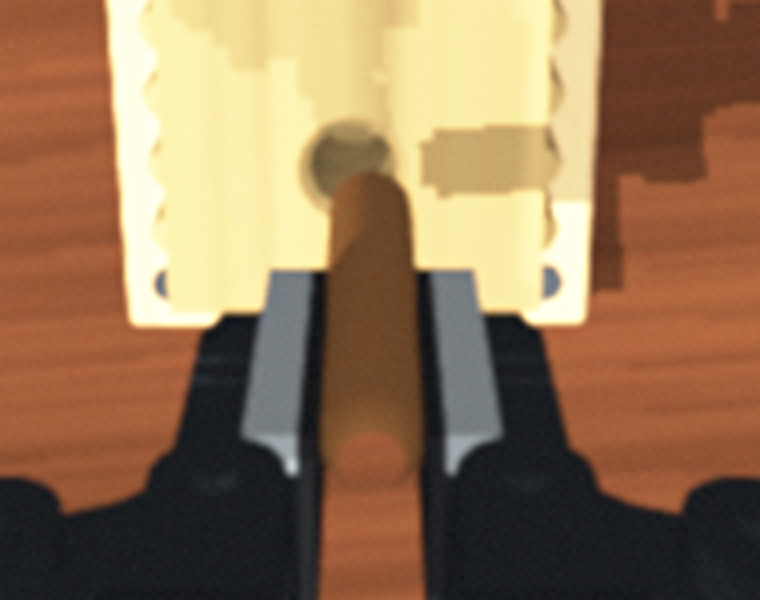

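The crop shows the dowel's lower end at crop (371,172) and the mouth at about (353,167). The dowel is therefore about 2.5 mm too far to image right and about 1 mm short. The earlier picture was taken before the arm had settled. I correct, let it settle, and start in gently.

```bash
python3 -m pendant '[[[-0.001,-0.0025,0],0,0],[[0,0,0],0,0],[[0,0,0.01],0,0],[[0,0,0.008],0,0],[[0,0,0],0,0],[[0,0,0],0,0]]'
python3 - <<'E'
from h import *
rel((651.9,-3,118))
im=camera("wrist");cv2.imwrite("pics/w5.png",im)
cv2.imwrite("pics/w5c.png",cv2.resize(im[190:340,190:380],None,fx=4,fy=4,interpolation=cv2.INTER_CUBIC))
E
```

```text
clock: 6.05
tcp_pos: [653.4, -6.1, 258.5]
ee_rot: [3.142, -0.0, 3.048]
wrist_force: [-0.7, -0.1, 0.1]
finger_gap: 10.4
finger_force: 39.2
clock 6.05 grasp pt [653.32  -6.14 103.47] rpy [ 3.14 -0.    3.05] shift mm [  1.71   2.99 -14.53] turn deg None q6 -0.04460225798455021
```

View pics/w5c.png

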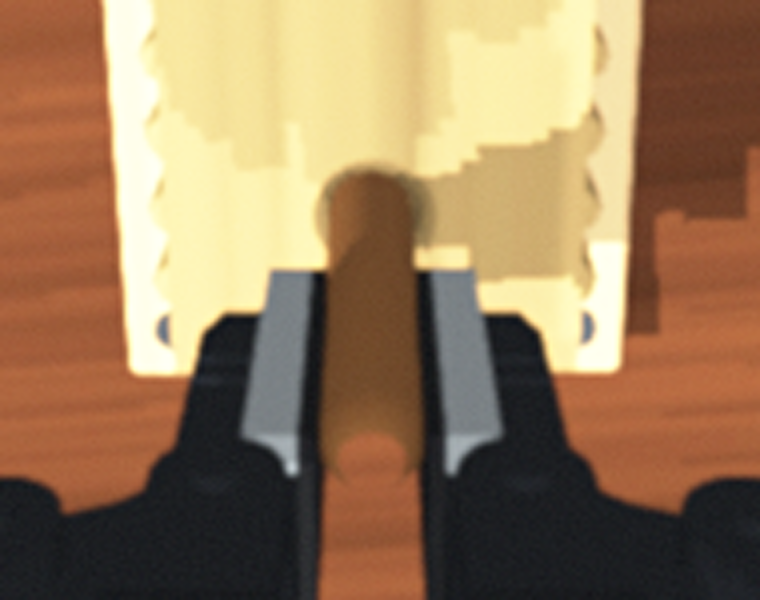

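The mouth spans crop x 316 to 436 (centre 376) with the dowel at 371. Its tip is just in the mouth with no force, so I go on down with a small correction.

```bash
python3 -m pendant '[[[-0.0007,0.0006,0],0,0],[[0,0,0.005],0,0],[[0,0,0.005],0,0],[[0,0,0.005],0,0],[[0,0,0],0,0]]'
```

```text
clock: 6.72
tcp_pos: [653.9, -5.6, 242.9]
ee_rot: [3.142, -0.001, 3.048]
wrist_force: [0.4, 0.1, -0.0]
finger_gap: 10.3
finger_force: 39.3
```

```bash
python3 -m pendant '[[[0,0,0.004],0,0],[[0,0,0.003],0,0],[[0,0,0],0,0]]'; python3 -m pendant '[[[0,0,0.002],0,0],[[0,0,0],0,0]]'
```

```text
clock: 7.1
tcp_pos: [654.0, -5.6, 236.2]
ee_rot: [-3.142, -0.001, 3.049]
wrist_force: [0.5, -0.1, -0.0]
finger_gap: 10.2
finger_force: 39.3
clock: 7.35
tcp_pos: [654.2, -5.6, 235.2]
ee_rot: [-3.142, 0.001, 3.048]
wrist_force: [-0.5, -0.4, 3.8]
finger_gap: 10.7
finger_force: 39.7
```

```bash
python3 -m pendant '[[[0,0,0.002],0,0],[[0,0,0],0,0]]'; python3 -m pendant '[[[0,0,0.001],0,0],[[0,0,0],0,0]]'
```

```text
clock: 7.6
tcp_pos: [654.3, -5.6, 234.9]
ee_rot: [-3.141, 0.003, 3.049]
wrist_force: [-3.0, -0.2, 16.1]
finger_gap: 10.4
finger_force: 41.0
clock: 7.85
tcp_pos: [654.3, -5.6, 234.7]
ee_rot: [-3.141, 0.004, 3.049]
wrist_force: [-5.8, 0.7, 23.3]
finger_gap: 10.3
finger_force: 41.7
```

The dowel is home: it stopped at TCP z 234.7, 12 mm above the grip height in the stand as it should, at 23 N. I ease off, release and rise.

```bash
python3 -m pendant '[[[0,0,-0.004],0,0],[[0,0,0],0,0.04],[[0,0,0],0,0.04],[[0,0,0],0,0.04],[[0,0,-0.03],0,0.06],[[0,0,-0.05],0,0.0854],[[0,0,-0.05],0,0.0854],[[0,0,0],0,0.0854]]'
python3 - <<'E'
from h import *
rel((528,-224,210),np.radians(99.1))
E
```

```text
clock: 8.85
tcp_pos: [654.5, -5.6, 369.8]
ee_rot: [-3.141, 0.007, 3.049]
wrist_force: [0.0, -0.4, -0.8]
finger_gap: 85.7
finger_force: 0.0
clock 8.85 grasp pt [655.59  -5.75 214.79] rpy [-3.14  0.01  3.05] shift mm [ 106.8  -229.16    4.1 ] turn deg -14.430376061382992 q6 -0.04360673108001367
```

```bash
python3 -c '
from h import *
cv2.imwrite("pics/w6.png",camera("wrist"))'
python3 -m pendant '[[[0.0178,-0.0382,0],0,0.0854],[[0.0178,-0.0382,0],0,0.0854],[[0.0178,-0.0382,0],0,0.0854],[[0.0178,-0.0382,0],0,0.0854],[[0.0178,-0.0382,0],0,0.0854],[[0.0178,-0.0382,0],0,0.0854],[[0,0,0],-7.2,0.0854],[[0,0,0],-7.2,0.0854],[[0,0,0],0,0.0854],[[0,0,0],0,0.0854]]'
python3 - <<'E'
from h import *
rel((528,-224,210),np.radians(99.1))
c=calibration("wrist");im=camera("wrist");cv2.imwrite("pics/w7.png",im)
print(proj(c,[[528,-224,95],[572,-222,44],[483,-237,44]]))
a=cv2.imread("pics/w6.png")
cv2.imwrite("pics/c7.png",np.vstack([cv2.resize(a[0:240,170:450],(280*2//2,240)),im[0:350,140:420]]))
E
```

```text
clock: 10.15
tcp_pos: [526.4, -223.7, 364.7]
ee_rot: [3.141, -0.001, -2.986]
wrist_force: [-0.5, 0.6, 0.9]
finger_gap: 85.3
finger_force: 0.0
clock 10.15 grasp pt [ 526.23 -223.61  209.7 ] rpy [ 3.14 -0.   -2.99] shift mm [-1.69 -0.66 -0.31] turn deg -0.17513572988999948 q6 -0.7043050473230599
[[279.17 211.25]
 [274.57 237.81]
 [272.68 140.43]]
```

View pics/c7.png

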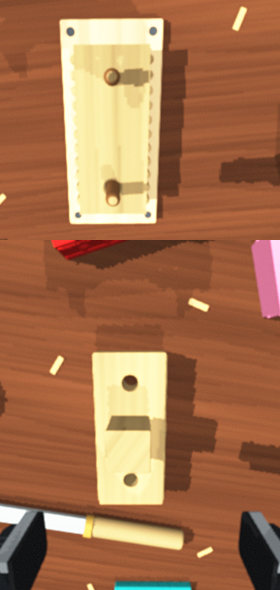

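The upper half shows both dowels standing evenly in the foot, with their tops at wrist pixels (282,75) and (282,199). The lower half shows the cap with holes at about (270,142) and (270,240) and its tenon top centred at about (268.5,211). The yaw is aligned and the cap is about 11 mm to the -y side of the tool. I'll refine these with blobs.

Run:
```python
from h import *
c=calibration("wrist");s=get_state();M=R.from_euler('xyz',s["ee_rot"]).as_matrix()
def T(p,z,zt):  # tool x,y of pixel point at world z when TCP at height zt (same camera-tool offset)
    w=cast(c,p,z+s["tcp_pos"][2]-zt)[0];return (M.T@(w-s["tcp_pos"]))[:2]
def blob(im,x0,x1,y0,y1,t,ch=1):
    m=(im[y0:y1,x0:x1,ch]<t).astype(np.uint8)
    n,l,st,ce=cv2.connectedComponentsWithStats(m);i=1+np.argmax(st[1:,4]);print(st[i]);return ce[i]+[x0,y0]
a=cv2.imread("pics/w6.png");b=cv2.imread("pics/w7.png")
A=blob(b,258,282,131,153,110);B=blob(b,258,282,230,250,140);print("cap holes",A,B,T(A,44,364.7),T(B,44,364.7))
print("tenon",T((268.5,211),95,364.7),"row211 col", b[211,236:310:3,1])
print("tenon column",b[175:240:3,262,1])
print("pins",T((282,75),88,369.8),T((282,199),88,369.8))
cv2.imwrite("pics/c8.png",np.hstack([cv2.resize(a[55:220,250:315],None,fx=3.6,fy=3.6,interpolation=2),cv2.resize(b[105:270,225:315],None,fx=3.6,fy=3.6,interpolation=2)]))
```

```text
[  4   5  15  13 157]
[  6   4  13  12 113]
cap holes [269.2  141.94] [269.49 239.13] [43.3  -9.64] [-47.03 -10.43]
tenon [-1.64 -8.79] row211 col [190 242 244 227 229 238 240 239 242 242 239 238 241 242 245 243 241 236
 189 196 184 168 169  94  61]
tenon column [187 106 110 109 109 158 231 239 242 241 241 242 242 241 239 238 240 241
 242 246 251 247]
pins [94.48  1.34] [4.13 1.36]
```

View pics/c8.png

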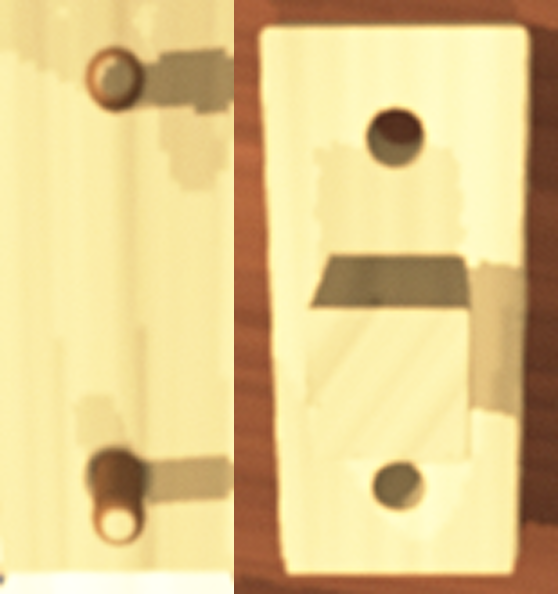

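This crop confirms the tenon top centre at (268.5,211.5), the pin top at (282.2,77) and the dowel top at (283.3,200). With the same camera, the cap centre is at tool (-1.9,-10.8) and the seat is at about TCP (606.7,-1.5). Now I grip the tenon.

```bash
python3 -m pendant '[[[-0.0019,-0.0108,0],0,0.065],[[0,0,0.045],0,0.065],[[0,0,0.045],0,0.065],[[0,0,0.035],0,0.065],[[0,0,0.0177],0,0.065],[[0,0,0],0,0.065],[[0,0,0],0,0.065]]' 100
python3 -m pendant '[[[0,0,0],0,0.0],[[0,0,0],0,0.0],[[0,0,0],0,0.0],[[0,0,0],0,0],[[0,0,0],0,0],[[0,0,0],0,0]]' 100
```

```text
clock: 11.08
tcp_pos: [530.4, -234.7, 223.7]
ee_rot: [-3.141, 0.001, -2.984]
wrist_force: [0.1, 0.8, -0.0]
finger_gap: 65.2
finger_force: 0.0
clock: 11.82
tcp_pos: [530.2, -234.2, 223.9]
ee_rot: [-3.141, 0.001, -2.983]
wrist_force: [-0.7, 2.0, 5.2]
finger_gap: 33.0
finger_force: 100.2
```

```bash
python3 -m pendant '[[[0,0,-0.03],0,0],[[0,0,-0.045],0,0],[[0,0,-0.045],0,0],[[0,0,0],0,0],[[0,0,0],0,0]]'
python3 - <<'E'
from h import *
s=get_state();print(s["wrist_force"],s["finger_gap"])
rel((606.7,-1.5,189),np.radians(84.7))
E
```

```text
clock: 12.45
tcp_pos: [529.7, -234.1, 342.1]
ee_rot: [3.141, -0.001, -2.983]
wrist_force: [0.1, -0.1, -2.7]
finger_gap: 33.3
finger_force: 100.6
[ 0.05 -0.07 -2.74] 33.266918601008825
clock 12.45 grasp pt [ 529.58 -233.99  187.06] rpy [ 3.14 -0.   -2.98] shift mm [-112.78  217.44   -1.9 ] turn deg 14.362574307784525 q6 -0.7190971748123008
```

```bash
python3 -m pendant '[[[-0.0188,0.0362,0],0,0],[[-0.0188,0.0362,0],0,0],[[-0.0188,0.0362,0],0,0],[[-0.0188,0.0362,0],0,0],[[-0.0188,0.0362,0],0,0],[[-0.0188,0.0362,0],0,0],[[0,0,0],7.2,0],[[0,0,0],7.2,0],[[0,0,0],0,0],[[0,0,0],0,0]]'
python3 - <<'E'
from h import *
rel((606.7,-1.5,189),np.radians(84.7))
cv2.imwrite("pics/w9.png",camera("wrist"));cv2.imwrite("pics/s9.png",camera("scene"));cv2.imwrite("pics/t9.png",camera("top"))
E
```

```text
clock: 13.7
tcp_pos: [607.1, -2.1, 341.8]
ee_rot: [3.142, -0.002, 3.051]
wrist_force: [0.9, -0.1, -2.7]
finger_gap: 32.9
finger_force: 100.7
clock 13.7 grasp pt [606.8   -2.03 186.82] rpy [ 3.14 -0.    3.05] shift mm [ 0.15  0.52 -2.18] turn deg 0.10940658401949176 q6 -0.05096503905490594
```

```bash
python3 -m pendant '[[[0,0.0005,0.018],0,0],[[0,0,0.006],0,0],[[0,0,0.004],0,0],[[0,0,0.004],0,0],[[0,0,0],0,0]]'; python3 -m pendant '[[[0,0,0.004],0,0],[[0,0,0],0,0]]'
```

```text
clock: 14.48
tcp_pos: [607.2, -1.5, 310.9]
ee_rot: [3.142, -0.0, 3.049]
wrist_force: [-0.8, 0.8, -3.1]
finger_gap: 32.7
finger_force: 100.7
clock: 14.72
tcp_pos: [607.2, -1.5, 306.7]
ee_rot: [-3.142, -0.0, 3.049]
wrist_force: [1.1, -0.9, -3.3]
finger_gap: 33.1
finger_force: 100.7
```

```bash
python3 -m pendant '[[[0,0,0.006],0,0],[[0,0,0.006],0,0],[[0,0,0.006],0,0],[[0,0,0],0,0]]'; python3 -m pendant '[[[0,0,0.005],0,0],[[0,0,0.004],0,0],[[0,0,0],0,0]]'
```

```text
clock: 15.22
tcp_pos: [607.2, -1.6, 288.3]
ee_rot: [-3.141, -0.001, 3.048]
wrist_force: [0.2, -0.7, -3.8]
finger_gap: 33.0
finger_force: 100.8
clock: 15.6
tcp_pos: [607.2, -1.5, 279.5]
ee_rot: [-3.142, -0.0, 3.048]
wrist_force: [0.5, 0.4, -3.5]
finger_gap: 33.0
finger_force: 100.8
```

```bash
python3 -m pendant '[[[0,0,0.0025],0,0],[[0,0,0],0,0]]'; python3 -m pendant '[[[0,0,0.002],0,0],[[0,0,0],0,0]]'; python3 -m pendant '[[[0,0,0.001],0,0],[[0,0,0],0,0],[[0,0,0],0,0]]'
```

```text
clock: 15.85
tcp_pos: [607.2, -1.5, 277.3]
ee_rot: [-3.142, -0.0, 3.049]
wrist_force: [-0.4, 0.6, -3.1]
finger_gap: 32.8
finger_force: 100.8
clock: 16.1
tcp_pos: [607.1, -1.4, 276.0]
ee_rot: [-3.142, 0.001, 3.049]
wrist_force: [-1.6, 0.9, 3.6]
finger_gap: 32.6
finger_force: 101.0
clock: 16.48
tcp_pos: [607.0, -1.3, 275.9]
ee_rot: [-3.141, 0.002, 3.049]
wrist_force: [-5.3, 1.9, 11.1]
finger_gap: 33.2
finger_force: 102.6
```

```bash
python3 -m pendant '[[[0,0,0.001],0,0],[[0,0,0],0,0],[[0,0,0],0,0],[[0,0,0],0,0]]'
python3 - <<'E'
from h import *
c=calibration("scene");im=camera("scene");cv2.imwrite("pics/s10.png",im)
s=get_state();print(s["wrist_force"],s["tcp_pos"],s["qd"],s["ee_rot"])
E
python3 -m pendant '[[[0,0,0],0,0],[[0,0,0],0,0],[[0,0,0],0,0],[[0,0,0],0,0]]'
```

```text
clock: 16.98
tcp_pos: [606.9, -1.2, 275.9]
ee_rot: [-3.141, 0.003, 3.049]
wrist_force: [-7.6, 2.3, 19.7]
finger_gap: 33.1
finger_force: 103.7
[-8.04  2.38 20.33] [606.88  -1.25 275.91] [ 0. -0.  0.  0.  0. -0.] [-3.14  0.    3.05]
clock: 17.52
tcp_pos: [606.9, -1.2, 275.9]
ee_rot: [-3.141, 0.003, 3.049]
wrist_force: [-7.9, 2.5, 20.5]
finger_gap: 33.0
finger_force: 103.7
```

Contact came at TCP z 275.9, the height calculated for a flush seat, and the push holds steady at about 20 N, so I hand it in.

```bash
python3 -c 'from station import sign_off; print(sign_off())'
```

```text
the job is handed in; nothing more can be done
None
```

The job is handed in: by arm height and force readings the dowel is home and the upper block flush on both dowels (final seat not checked by picture), and the gripper still holds it, pressing at about 20 N; the verdict was not shown.

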